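# Swap two mixed-up fixings bins between their docks and stack the washer bin

### The job

The yellow bolt bin and the blue nut bin have been put in each other's docks: swap them, using a clear patch of bench on the way, so that each sits fully down in the dock with the card of its own colour and a sample of its part. The grey washer bin belongs on top of the bolt bin in its dock, turned end for end to it so that it stands on the rim lugs instead of nesting down on the bolts. Keep the bins upright so that nothing spills, and leave the tape measure, the pale open box and the roll of masking tape where they are.

Things in the scene. Friction and masses are not known exactly. Their poses are not given: they have to be found in the camera images.
- bin_bolts: Yellow bin of hex bolts (0.3 kg, contents fixed in it, below z 32 mm); starts in the blue nut dock. All bins: origin at centre of underside, z up, x along the length to the end with the black pull lip; 52 mm high, rim 126 (x) by 64 mm (y). Take it across the 64 mm at mid-length: rim sides are vertical from z 37 to 50 mm; the walls below taper to a rounded foot 110 by 48 mm.
- bin_nuts: Blue bin of hex nuts (0.3 kg), same moulding and frame; starts in the yellow bolt dock. Black parts of each bin: at the +x end the rim, two lugs in the inner corners and a pull lip 40 mm wide, 12 mm out; at the -x end one lug in the middle. Lug tops are 42 mm above the underside, 8 mm below the rim.
- bin_washers: Grey bin of washers (0.2 kg), same moulding and frame; starts on the bare bench. All lips point roughly away from the robot at the start. Put into another bin's mouth the same way round, a bin slips past the lugs and nests; turned end for end (yaws 180 deg apart) its foot rests on the lugs, underside 42 mm above the lower one's, with 4 mm play all round.
- dock_bolts: Fixed dock with a yellow card and sample bolt on its label holder. Low grey metal tray: floor 3 mm above the bench, inside 122 (x) by 60 mm (y), rounded lips up to 14 mm: 6 mm play round a bin's foot; a bin may stand in it either way round. Origin on the bench under the tray's centre, x along its length, away from the sloping label holder (at x = -95 to -63 mm, 15 mm high).
- dock_nuts: Fixed dock just like the other (same size and frame), with a blue card and a sample nut on its label holder.
- tape_measure: Yellow tape measure, 36x77x62 mm, standing at the back; a bystander. Origin under its middle. Apart from the listed things the bench is bare for x 0.44 to 0.64 m and y -0.16 to 0.46 m (world frame: x ahead of the robot, y to its left, bench top z = 0).
- clear_box: Pale grey open plastic box, 92x127x57 mm, at the back of the work; a bystander. Origin under its middle.
- tape_1: Roll of pale yellow masking tape, 103 mm across, 25 mm high, lying flat at the back; a bystander. Origin under its middle. A bag hangs 0.83 m above the bench over its right part, x 0.24 to 0.68 m, y -0.42 to -0.14 m: mind the arm there.

How it is judged (in metres and radians):
At the end, for the whole second after the job is handed in: Bolt and nut bins each sit on the floor of their own colour's dock, level, lengthwise, within 12 mm of its centre; the washer bin stands level and in line on the bolt bin's lugs, its underside 38 to 46 mm above the bolt bin's, within 10 mm of centre; all at rest (horizontal distance between bin_bolts and dock_bolts below 0.012 m and z of bin_bolts in the frame of dock_bolts below 0.007 m and angle between each of bin_bolts, bin_nuts, bin_washers's own z axis and vertical below 0.06 rad and angle between the x axis of bin_bolts and the x axis of dock_bolts, either way round below 0.25 rad and horizontal distance between bin_nuts and dock_nuts below 0.012 m and z of bin_nuts in the frame of dock_nuts below 0.007 m and angle between the x axis of bin_nuts and the x axis of dock_nuts, either way round below 0.25 rad and horizontal distance between bin_washers and bin_bolts below 0.01 m and z of bin_washers in the frame of bin_bolts between 0.038 and 0.046 m and angle between the x axis of bin_washers and the x axis of bin_bolts, either way round below 0.2 rad and linear speed of each of bin_bolts, bin_nuts, bin_washers below 0.02 m/s and angular speed of each of bin_bolts, bin_nuts, bin_washers below 0.2 rad/s); the robot touches nothing.
It fails at once if a bin tipped over 34 degrees, so that its contents spill (angle between any of bin_bolts, bin_nuts, bin_washers's own z axis and vertical above 0.6 rad).
It fails at once if the tape measure moved by more than 20 mm (distance of tape_measure from where it was at the start of the episode above 0.02 m).
It fails at once if the pale box moved by more than 20 mm (distance of clear_box from where it was at the start of the episode above 0.02 m).
It fails at once if the masking tape moved by more than 20 mm (distance of tape_1 from where it was at the start of the episode above 0.02 m).
It also fails if it takes over 109 s, if anything falls off the work surface, if the arm or the gripper's body presses on something with over 40 N, if the wrist force passes 120 N, or if a joint passes its speed limit or range.

### The arm

A 7-joint arm with a two-finger parallel gripper is mounted at the origin on a cart in front of the work surface, level with it; the furniture and walls round the work are solid. World frame = base frame: x ahead of the robot, y to its left, z up, the work surface at z = 0. Lengths are in mm, angles in rad, forces in N, time in s.
With the tool pointing down it reaches from about 350 to 900 mm from the base axis. Payload 7.2 kg.
Tool frame: the origin (TCP) lies midway between the tips of the shut fingers; the grasp point (between the pads) lies 19 mm behind it (robot.grip_point_offset is the distance from the TCP to the grasp point, in mm); x points along the fingers, y is the direction in which the jaws open and shut, and the axes are right-handed (so a half turn about x gives the same grasp; the last joint's range is limited). The gripper opens to 85 mm and grips with 20 to 120 N. Pads are 22 mm wide; open, the fingers measure 114 mm over their backs; the gripper's body (76 mm by 85 mm) begins 54 mm behind the grasp point. The pads swing forward as they close: fully open they stand 13 mm farther back than shut.
Start: joints at [-1.308, 0.411, -0.013, 1.596, 0.006, 1.134, -0.082], TCP at [203.009, 591.115, 208.597] pointing down, gripper open.
Joint ranges: [-2.95, 2.95], [-0.29, 1.99], [-1.47, 1.44], [0.14, 2.54], [-1.03, 4.17], [0.13, 1.85], [-2.86, 2.86]. Speed limits (rad/s): [2.39, 2.39, 3.01, 3.01, 3.14, 3.14, 3.14].

### API

Orientations are given as a unit quaternion [w, x, y, z].
In Python, from cell import robot, imaging, job gives the robot as it stands. The module is installed in compiled form; this text tells all that it offers.
- The arm moves only by the tool jog_arm, never from a script. Its argument "increments" is a list of rows, each an object of numbers: "dx", "dy", "dz": the shift along the tool's x, y, z in cm; "spin": the turn about the tool's x in degrees. In form: [{"dx": .., "dy": .., "dz": .., "spin": ..}, ...]. A call has 1 to 12 rows; each row shifts and turns the commanded pose from where the row before left it, along the tool's axes as they then stand; what a row does not reach is not made up. A row lasts 1/12 s, in which the tool goes at most 41.7 mm and 7.16 degrees, less where a joint would pass 70% of its speed; a pose out of reach is approached as far as the arm can. A call is refused whole if a number of a shift passes 4.17 or a number of a turn 7.16, either way. A call with a gripper value outside its range is refused whole. "gripper" is the opening in per cent of the stroke, from 0 (shut) to 100 (fully open), set as the call begins (left out, the last holds). The fingers move at their own pace and stop on an object; "squeeze" is the grip in N (left out, the last holds). Time passes only in rows, so rows that do not move let the fingers close. It gives the time, the measured TCP pose, the force and the opening at its end, in the units of the state.
- robot.state(): the state, without advancing time (a new reading comes with each control period).
- imaging.grab_frame(name): name is "scene" or "top" or "wrist"; returns (picture, depth): 384x512x3 uint8, red, green, blue; 384x512 float32, mm along the optical axis (not along the pixel's ray), 0 where there is no reading.
- imaging.camera_info(name): a dict with "mtx" (3x3 intrinsics, pixels), "extrinsics" (4x4, takes a point from world to camera coordinates); the wrist camera has in their place "tool_from_camera" (4x4, takes a point from camera to tool coordinates, whose origin is the TCP and whose axes are the tool frame's). Camera axes: x right, y up, looking along -z (the intrinsics and any distortion apply to the point x, -y, -z); pixel columns grow to the right and rows downward; lengths in mm; the calibration is good to about 2 mm. A picture is of the moment at which its call begins: read the wrist's pose just before it. camera_info takes no time and is no camera call.
- job.sign_off(): hands the job in, once; it reports no verdict.
The state is a dict: "time_s": time; "qpos": joint angles; "joint_velocities": joint speeds; "joint_efforts": joint torques, N m; "ee_pos": TCP position; "tcp_rot": TCP orientation; "force": force on the tool from outside, world axes, zero at the start; "moment": the same for the moment, N m; "width": finger opening in mm.
Only numpy, scipy, OpenCV 4.12 (cv2) and the standard library are available. Lean on these libraries where they do the work, as an engineer would, in place of code of your own. Each camera call takes 0.05 s, during which the arm holds its last target.

## Working session

There is one attempt and no reset: what is moved stays moved. The work goes in short steps, Python scripts to look and compute and a tool call to move; the robot and the scene stay as the last step left them, time stands still between calls to the robot, and variables do not carry over. Pictures are saved under pics/ and viewed, and the job is handed in when it is done.

Besides the shell and the picture viewer there is one more tool, called after "Call:" as name([rows], argument=value, ...), one row to a line, values as JSON. jog_arm: Moves the arm, as the interface text tells. Its arguments: {"type":"object","properties":{"increments":{"type":"array"},"gripper":{"type":"number"},"squeeze":{"type":"number"}},"required":["increments"]}

```bash
mkdir -p pics
cat > h.py <<'E'
import numpy as np, cv2
from cell import robot, imaging, job
def grab(n,f):
    s=robot.state(); p,d=imaging.grab_frame(n); np.savez(f'pics/{f}.npz',p=p,d=d,pos=s['ee_pos'],rot=s['tcp_rot'])
    cv2.imwrite(f'pics/{f}.png',cv2.cvtColor(p,cv2.COLOR_RGB2BGR)); return p,d,s
def cloud(n,d):
    c=imaging.camera_info(n); K=np.array(c['mtx']); T=np.linalg.inv(np.array(c['extrinsics']))
    v,u=np.mgrid[:d.shape[0],:d.shape[1]]
    x=(u-K[0,2])/K[0,0]*d; y=(v-K[1,2])/K[1,1]*d
    P=np.stack([x,-y,-d,np.ones_like(d)],-1)@T.T
    return P[...,:3]
E
python3 - <<'E'
from h import *
for n in('scene','top'):
    p,d,s=grab(n,n+'0')
    print(imaging.camera_info(n))
print(s)
E
```

```text
{'mtx': array([[466.53292175,   0.        , 250.38229779],
       [  0.        , 466.53292175, 194.06728674],
       [  0.        ,   0.        ,   1.        ]]), 'extrinsics': array([[ 7.28127901e-01, -6.85401293e-01, -7.40458265e-03,
        -3.67317547e+02],
       [ 4.40640716e-01,  4.59780109e-01,  7.70998061e-01,
        -3.36741819e+02],
       [-5.25038588e-01, -5.64647961e-01,  6.36794442e-01,
        -9.34404315e+02],
       [ 0.00000000e+00,  0.00000000e+00,  0.00000000e+00,
         1.00000000e+00]])}
{'mtx': array([[441.12862366,   0.        , 255.80701987],
       [  0.        , 441.12862366, 196.51275271],
       [  0.        ,   0.        ,   1.        ]]), 'extrinsics': array([[ 1.03467943e-02, -9.99723826e-01,  2.11001339e-02,
         7.35781745e+01],
       [ 9.97563957e-01,  1.17756173e-02,  6.87567259e-02,
        -6.07915087e+02],
       [-6.89862042e-02,  2.03373214e-02,  9.97410295e-01,
        -1.17369256e+03],
       [ 0.00000000e+00,  0.00000000e+00,  0.00000000e+00,
         1.00000000e+00]])}
{'time_s': 0.05, 'qpos': array([-1.30820032,  0.4118713 , -0.01270929,  1.59702675,  0.00563484,
        1.13431465, -0.08218272]), 'joint_velocities': array([-0.00045477, -0.00162907,  0.00137812, -0.00092164, -0.00035546,
       -0.00015773, -0.00057262]), 'joint_efforts': array([ 2.78934436e-03, -6.02381945e+01,  6.85012937e-01, -3.00415564e+01,
        1.40748429e-02,  6.41104925e-03,  2.41637537e-05]), 'ee_pos': array([202.88110933, 590.599839  , 207.77802988]), 'tcp_rot': array([ 0.69741851,  0.11584398,  0.697501  , -0.1169613 ]), 'force': array([0.67924946, 0.20826462, 0.63169288]), 'moment': array([-0.04239877, -0.06171961,  0.00707208]), 'width': 85.29654955759668}
```

View pics/top0.png

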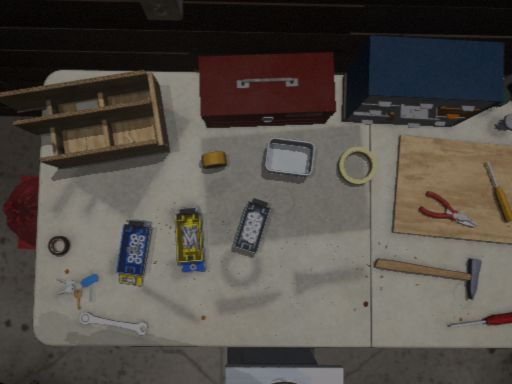

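View pics/scene0.png

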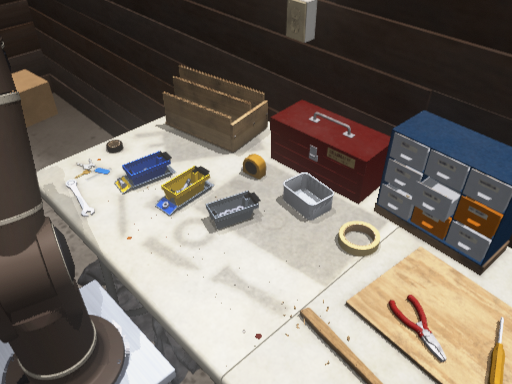

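Run:
```python
from h import *
d=np.load('pics/top0.npz'); P=cloud('top',d['d']); p=d['p']
print(d['d'].shape,np.median(d['d']))
for n,(u,v) in dict(blue=(134,250),yel=(190,238),grey=(252,226),tape=(214,159),box=(290,158),roll=(357,166),pedestal=(285,372),red=(266,90),shelf=(150,120)).items(): print(n,P[v,u].round())
for n,(u0,u1,v0,v1) in dict(blue=(105,165,205,295),yel=(166,216,195,280),grey=(222,280,190,265)).items():
    Q=P[v0:v1,u0:u1].reshape(-1,3); 
    m=(Q[:,2]>43)&(Q[:,2]<60); Q=Q[m]
    r=cv2.minAreaRect(Q[:,:2].astype(np.float32)); print(n,m.sum(),r,np.median(Q[:,2]))
B=P[300:330,220:330,2]; print('bench',np.median(B),B.std())
cv2.imwrite('pics/topcrop.png',cv2.resize(cv2.cvtColor(p[195:300,100:290],cv2.COLOR_RGB2BGR),None,fx=4.2,fy=4.2,interpolation=cv2.INTER_CUBIC))
grab('wrist','w0'); print(imaging.camera_info('wrist'))
```

```text
(384, 512) 1201.3192
blue [460. 404.  22.]
yel [494. 255.  24.]
grey [527.  90.  16.]
tape [702. 192.  60.]
box [716. -14.   3.]
roll [ 697. -200.    2.]
pedestal [138.  -3.   0.]
red [861.  61. 147.]
shelf [816. 374.   8.]
blue 385 ((469.49029541015625, 401.97711181640625), (65.21621704101562, 137.73129272460938), 83.08985900878906) 51.70529409370647
yel 344 ((503.3045959472656, 257.3375549316406), (137.84764099121094, 64.82557678222656), 4.585788726806641) 51.81520902757643
grey 257 ((530.3701782226562, 89.74281311035156), (63.96440887451172, 137.98745727539062), 73.32093811035156) 50.3572676532558
bench -0.48803801762949206 72.95192825902642
{'mtx': array([[284.43382644,   0.        , 255.92060126],
       [  0.        , 284.43382644, 191.75409083],
       [  0.        ,   0.        ,   1.        ]]), 'tool_from_camera': array([[ 2.31680465e-04,  3.02517909e-01, -9.53143673e-01,
        -1.64925480e+02],
       [ 9.99999866e-01,  3.71023193e-04,  3.60828702e-04,
         3.19857220e-01],
       [ 4.62795554e-04, -9.53143629e-01, -3.02517782e-01,
        -7.75180829e+01],
       [ 0.00000000e+00,  0.00000000e+00,  0.00000000e+00,
         1.00000000e+00]])}
```

View pics/topcrop.png

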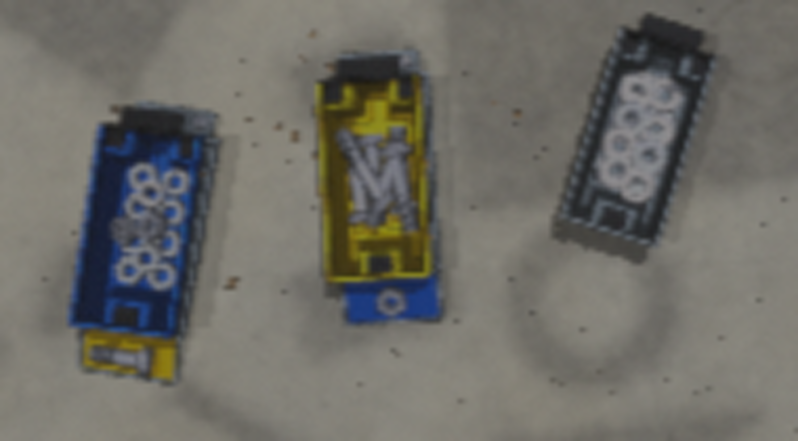

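View pics/w0.png

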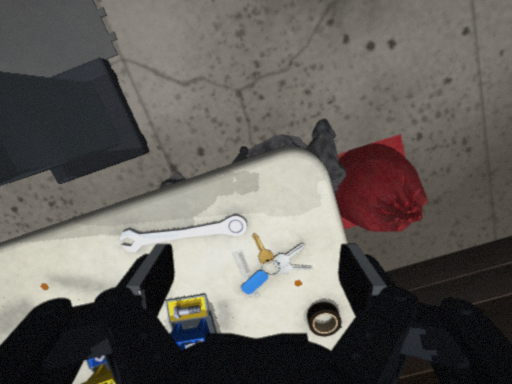

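```bash
cat >> h.py <<'E'
def pose(s=None):
    s=s or robot.state(); w,x,y,z=s['tcp_rot']
    from scipy.spatial.transform import Rotation as Ro
    R=Ro.from_quat([x,y,z,w]).as_matrix(); return np.array(s['ee_pos']),R,np.degrees(np.arctan2(R[1,2],R[0,2]))
def plan(x,y,z,psi):
    p,R,ps=pose(); sp=-((psi-ps+180)%360-180); a=np.radians(psi)
    d=np.array([x,y,z])-p
    print('now',p.round(1),'psi',round(ps,1),'tiltx',R[:,0].round(3),'| spin deg',round(sp,1),'| then cm dx %.2f dy %.2f dz %.2f'%(-d[2]/10,(-np.sin(a)*d[0]+np.cos(a)*d[1])/10,(np.cos(a)*d[0]+np.sin(a)*d[1])/10), 'q',robot.state()['qpos'].round(2),'t',robot.state()['time_s'])
def wcloud(f):
    D=np.load(f'pics/{f}.npz'); from scipy.spatial.transform import Rotation as Ro
    w,x,y,z=D['rot']; R=Ro.from_quat([x,y,z,w]).as_matrix(); d=D['d']
    c=imaging.camera_info('wrist'); K=np.array(c['mtx']); T=np.array(c['tool_from_camera'])
    v,u=np.mgrid[:d.shape[0],:d.shape[1]]
    P=np.stack([(u-K[0,2])/K[0,0]*d,-(v-K[1,2])/K[1,1]*d,-d,np.ones_like(d)],-1)@T.T
    return P[...,:3]@R.T+D['pos'],D['p']
E
python3 -c "
from h import *
plan(463.5,402.7,208,-6.9)"
```

```text
now [202.9 590.7 207.9] psi -19.0 tiltx [-0.    -0.001 -1.   ] | spin deg -12.1 | then cm dx -0.01 dy -15.54 dz 28.13 q [-1.31  0.41 -0.01  1.6   0.01  1.13 -0.08] t 0.15
```

Call:
jog_arm([
  {"spin": -6},
  {"spin": -6},
  {"dy": -1.5,"dz": 2.8},
  {"dy": -1.8,"dz": 3.2},
  {"dy": -1.8,"dz": 3.2},
  {"dy": -1.8,"dz": 3.2},
  {"dy": -1.8,"dz": 3.2},
  {"dy": -1.8,"dz": 3.2},
  {"dy": -1.8,"dz": 3.2},
  {"dy": -1.8,"dz": 3.2},
  {"dy": -1.4,"dz": 2.9},
  {},
], gripper=100, squeeze=50)

```text
invalid input
```

```bash
python3 -c "
from h import *
grab('wrist','w1'); plan(463.5,402.7,208,-6.9)
P,p=wcloud('w1')
for v in range(40,330,24): print(v,[tuple(P[v,u].round().astype(int)) for u in range(200,320,30)])
"
```

```text
now [202.9 590.8 208. ] psi -18.9 tiltx [-0.    -0.001 -1.   ] | spin deg -12.0 | then cm dx 0.00 dy -15.54 dz 28.13 q [-1.31  0.41 -0.01  1.6   0.01  1.13 -0.08] t 0.2
40 [(np.int64(-128), np.int64(496), np.int64(-736)), (np.int64(-95), np.int64(596), np.int64(-739)), (np.int64(-61), np.int64(695), np.int64(-743)), (np.int64(-26), np.int64(795), np.int64(-741))]
64 [(np.int64(-57), np.int64(467), np.int64(-738)), (np.int64(-22), np.int64(569), np.int64(-737)), (np.int64(13), np.int64(670), np.int64(-740)), (np.int64(48), np.int64(773), np.int64(-742))]
88 [(np.int64(18), np.int64(436), np.int64(-740)), (np.int64(54), np.int64(540), np.int64(-742)), (np.int64(90), np.int64(644), np.int64(-740)), (np.int64(125), np.int64(749), np.int64(-744))]
112 [(np.int64(97), np.int64(403), np.int64(-740)), (np.int64(133), np.int64(511), np.int64(-732)), (np.int64(170), np.int64(617), np.int64(-741)), (np.int64(207), np.int64(724), np.int64(-742))]
136 [(np.int64(179), np.int64(369), np.int64(-740)), (np.int64(217), np.int64(479), np.int64(-739)), (np.int64(255), np.int64(588), np.int64(-740)), (n
[... 842 characters left out ...]
-1)), (np.int64(324), np.int64(508), np.int64(-2)), (np.int64(337), np.int64(551), np.int64(2)), (np.int64(350), np.int64(593), np.int64(4))]
280 [(np.int64(348), np.int64(450), np.int64(-1)), (np.int64(363), np.int64(494), np.int64(-1)), (np.int64(376), np.int64(538), np.int64(2)), (np.int64(392), np.int64(581), np.int64(0))]
304 [(np.int64(383), np.int64(438), np.int64(8)), (np.int64(404), np.int64(478), np.int64(-1)), (np.int64(419), np.int64(523), np.int64(0)), (np.int64(434), np.int64(568), np.int64(0))]
328 [(np.int64(407), np.int64(432), np.int64(30)), (np.int64(447), np.int64(462), np.int64(0)), (np.int64(463), np.int64(508), np.int64(0)), (np.int64(479), np.int64(554), np.int64(0))]
```

View pics/w1.png

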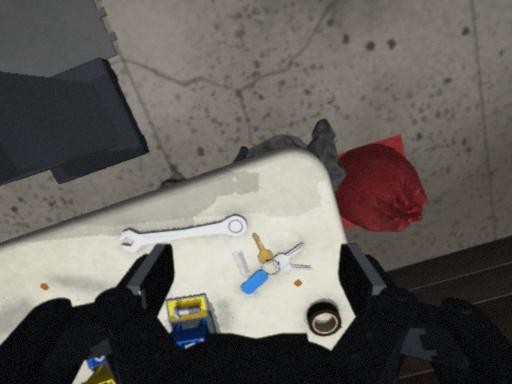

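Call:
jog_arm([
  {"dx": 0,"dy": 0,"dz": 0,"spin": -6},
  {"dx": 0,"dy": 0,"dz": 0,"spin": -6},
  {"dx": 0,"dy": -1.5,"dz": 2.8,"spin": 0},
  {"dx": 0,"dy": -1.8,"dz": 3.2,"spin": 0},
  {"dx": 0,"dy": -1.8,"dz": 3.2,"spin": 0},
  {"dx": 0,"dy": -1.8,"dz": 3.2,"spin": 0},
  {"dx": 0,"dy": -1.8,"dz": 3.2,"spin": 0},
  {"dx": 0,"dy": -1.8,"dz": 3.2,"spin": 0},
  {"dx": 0,"dy": -1.8,"dz": 3.2,"spin": 0},
  {"dx": 0,"dy": -1.8,"dz": 3.2,"spin": 0},
  {"dx": 0,"dy": -1.4,"dz": 2.9,"spin": 0},
  {"dx": 0,"dy": 0,"dz": 0,"spin": 0},
], gripper=100, squeeze=50)

```text
time_s: 1.2
ee_pos: [470.0, 396.7, 208.5]
tcp_rot: [0.707, 0.045, 0.704, -0.047]
force: [-0.4, -0.5, -0.0]
width: 85.4
```

```bash
python3 -c "
from h import *
grab('wrist','w1'); plan(463.5,402.7,208,-6.9)
"
```

```text
now [466.9 399.5 208.4] psi -7.4 tiltx [ 0.001 -0.002 -1.   ] | spin deg -0.5 | then cm dx 0.04 dy 0.27 dz -0.38 q [-0.83  0.39  0.06  1.63 -0.02  1.12  0.67] t 1.25
```

View pics/w1.png

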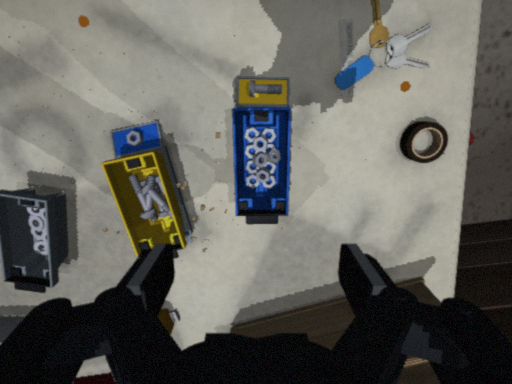

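```bash
cat >> h.py <<'E'
def rim(f,u0,u1,v0,v1,zl=43,zh=60):
    P,p=wcloud(f); Q=P[v0:v1,u0:u1].reshape(-1,3); Q=Q[(Q[:,2]>zl)&(Q[:,2]<zh)]
    (c,s,a)=cv2.minAreaRect(Q[:,:2].astype(np.float32)); 
    if s[0]<s[1]: a-=90
    a=(a+90)%180-90
    print(len(Q),'centre',np.round(c,1),'size',np.round(s,1),'yaw',round(a,1),'z',np.median(Q[:,2]).round(1),'origin if lip+x',np.round(np.array(c)-6*np.array([np.cos(np.radians(a)),np.sin(np.radians(a))]),1))
E
python3 -c "
from h import *
rim('w1',220,305,100,228); rim('w1',95,192,140,262)
P,p=wcloud('w1')
print('bench',P[130,340],P[60,180])
plan(463.5,402.7,208,-6.9)
"
```

```text
1712 centre [468.2 402.6] size [ 63.9 137.2] yaw -6.9 z 52.7 origin if lip+x [462.3 403.4]
1761 centre [502.  257.6] size [137.4  65.1] yaw 4.5 z 50.6 origin if lip+x [496.  257.2]
bench [443.05755525 509.53679556  -1.50390839] [335.05843806 322.47324117   0.54800222]
now [466.9 399.5 208.4] psi -7.4 tiltx [ 0.001 -0.002 -1.   ] | spin deg -0.5 | then cm dx 0.04 dy 0.27 dz -0.38 q [-0.83  0.39  0.06  1.63 -0.02  1.12  0.67] t 1.25
```

Call:
jog_arm([
  {"dx": 2,"dy": 0.3,"dz": -0.4,"spin": -0.5},
  {"dx": 3.5,"dy": 0,"dz": 0,"spin": 0},
  {"dx": 3.5,"dy": 0,"dz": 0,"spin": 0},
  {"dx": 3.5,"dy": 0,"dz": 0,"spin": 0},
  {"dx": 2.5,"dy": 0,"dz": 0,"spin": 0},
  {"dx": 1.5,"dy": 0,"dz": 0,"spin": 0},
  {"dx": 1.3,"dy": 0,"dz": 0,"spin": 0},
  {"dx": 0.7,"dy": 0,"dz": 0,"spin": 0},
  {"dx": 0.3,"dy": 0,"dz": 0,"spin": 0},
  {"dx": 0,"dy": 0,"dz": 0,"spin": 0},
  {"dx": 0,"dy": 0,"dz": 0,"spin": 0},
])

```text
time_s: 2.17
ee_pos: [460.0, 407.3, 21.5]
tcp_rot: [0.706, 0.04, 0.706, -0.039]
force: [0.2, -0.6, 0.8]
width: 85.5
```

Call:
jog_arm([
  {"dx": 0,"dy": 0,"dz": 0,"spin": 0},
  {"dx": 0,"dy": 0,"dz": 0,"spin": 0},
  {"dx": 0,"dy": 0,"dz": 0,"spin": 0},
  {"dx": 0,"dy": 0,"dz": 0,"spin": 0},
  {"dx": 0,"dy": 0,"dz": 0,"spin": 0},
  {"dx": 0,"dy": 0,"dz": 0,"spin": 0},
], gripper=0, squeeze=50)

```text
time_s: 2.67
ee_pos: [460.2, 406.9, 22.1]
tcp_rot: [0.706, 0.04, 0.706, -0.04]
force: [-1.6, -1.2, 6.7]
width: 61.8
```

```bash
python3 -c "
from h import *
plan(463,403,120,-7); print(robot.state()['width'],robot.state()['force'])
"
```

```text
now [460.2 406.9  22.1] psi -6.5 tiltx [ 0.001  0.001 -1.   ] | spin deg 0.5 | then cm dx -9.79 dy -0.35 dz 0.33 q [-0.83  0.6   0.03  1.79 -0.03  0.75  0.68] t 2.6667
61.787269165118786 [-1.56266143 -1.23958404  6.66739646]
```

Call:
jog_arm([
  {"dx": -0.5,"dy": 0,"dz": 0,"spin": 0},
  {"dx": -1,"dy": 0,"dz": 0,"spin": 0},
  {"dx": -2,"dy": 0,"dz": 0,"spin": 0},
  {"dx": -2,"dy": 0,"dz": 0,"spin": 0},
  {"dx": -2,"dy": 0,"dz": 0,"spin": 0},
  {"dx": -2,"dy": 0,"dz": 0,"spin": 0},
  {"dx": -1,"dy": -1,"dz": 0.3,"spin": 0},
  {"dx": -0.5,"dy": -2,"dz": 0.5,"spin": 0},
  {"dx": 0,"dy": -2.7,"dz": 0.7,"spin": 0},
  {"dx": 0,"dy": -3,"dz": 0.7,"spin": 0},
  {"dx": 0,"dy": -3,"dz": 0.7,"spin": 0},
  {"dx": 0,"dy": -3,"dz": 0.7,"spin": 0},
])

```text
time_s: 3.67
ee_pos: [478.5, 254.1, 130.6]
tcp_rot: [0.706, 0.04, 0.706, -0.04]
force: [0.2, -1.4, -3.9]
width: 62.1
```

Call:
jog_arm([
  {"dx": 0,"dy": -3,"dz": 0.7,"spin": 0},
  {"dx": 0,"dy": -3,"dz": 0.7,"spin": 0},
  {"dx": 0,"dy": -3,"dz": 0.7,"spin": 0},
  {"dx": 0,"dy": -3,"dz": 0.7,"spin": 0},
  {"dx": 0,"dy": -3,"dz": 0.7,"spin": 0},
  {"dx": 0,"dy": -3,"dz": 0.7,"spin": 0},
  {"dx": 0,"dy": -3,"dz": 0.7,"spin": 0},
  {"dx": 0,"dy": -3,"dz": 0.7,"spin": 0},
  {"dx": 0,"dy": -2.5,"dz": 0.7,"spin": 0},
  {"dx": 0,"dy": -1.5,"dz": 0.4,"spin": 0},
  {"dx": 0,"dy": 0,"dz": 0,"spin": 0},
  {"dx": 0,"dy": 0,"dz": 0,"spin": 0},
])

```text
time_s: 4.67
ee_pos: [513.3, -30.7, 130.6]
tcp_rot: [0.706, 0.041, 0.706, -0.041]
force: [-0.6, 1.1, -4.1]
width: 62.0
```

```bash
python3 -c "
from h import *
grab('top','top1')
plan(520,-40,19,-7); print(robot.state()['width'],robot.state()['force'])
"
```

```text
now [513.3 -29.3 130.6] psi -6.5 tiltx [-0.  0. -1.] | spin deg 0.5 | then cm dx 11.16 dy -0.98 dz 0.79 q [-0.19  0.31  0.19  1.96 -0.07  0.88  1.49] t 4.7167
61.76262132840853 [ 0.5628388   0.25868023 -3.7093481 ]
```

View pics/top1.png

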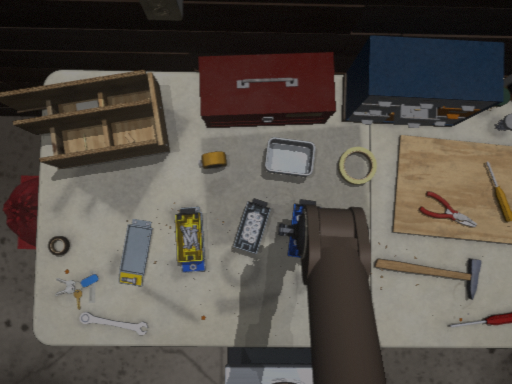

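Call:
jog_arm([
  {"dx": 1.5,"dy": -0.9,"dz": 0.5,"spin": 0},
  {"dx": 2.5,"dy": 0,"dz": 0,"spin": 0},
  {"dx": 2.5,"dy": 0,"dz": 0,"spin": 0},
  {"dx": 2,"dy": 0,"dz": 0,"spin": 0},
  {"dx": 1.3,"dy": 0,"dz": 0,"spin": 0},
  {"dx": 0.7,"dy": 0,"dz": 0,"spin": 0},
  {"dx": 0.4,"dy": 0,"dz": 0,"spin": 0},
  {"dx": 0.15,"dy": 0,"dz": 0,"spin": 0},
  {"dx": 0,"dy": 0,"dz": 0,"spin": 0},
  {"dx": 0,"dy": 0,"dz": 0,"spin": 0},
  {"dx": 0,"dy": 0,"dz": 0,"spin": 0},
])

```text
time_s: 5.63
ee_pos: [518.5, -38.6, 20.9]
tcp_rot: [0.707, 0.04, 0.705, -0.04]
force: [0.5, 0.3, -4.3]
width: 61.7
```

```bash
python3 -c "
from h import *
plan(497,257,140,4.5); print(robot.state()['width'],robot.state()['force'])
P=cloud('top',np.load('pics/top1.npz')['d'])
p=np.load('pics/top1.npz')['p']
cv2.imwrite('pics/dk.png',cv2.resize(cv2.cvtColor(p[205:300,100:170],cv2.COLOR_RGB2BGR),None,fx=6,fy=6,interpolation=cv2.INTER_CUBIC))
Q=P[205:300,100:170]
for lo,hi in((6,25),):
  m=((Q[...,2]>lo)&(Q[...,2]<hi)); m=cv2.morphologyEx(m.astype(np.uint8),cv2.MORPH_OPEN,np.ones((2,2)))
  S=Q[m>0]; print(cv2.minAreaRect(S[:,:2].astype(np.float32)),len(S))
np.set_printoptions(linewidth=250)
print(Q[5:90:4,15:60:2,2].round().astype(int))
"
```

```text
now [518.5 -38.6  20.9] psi -6.4 tiltx [ 0.002  0.    -1.   ] | spin deg -10.9 | then cm dx -11.91 dy 29.63 dz 0.17 q [-0.14  0.48  0.16  2.03 -0.12  0.64  1.55] t 5.6333
61.73716870517671 [ 0.4782424   0.34213507 -4.33453089]
((446.0931701660156, 391.1279296875), (90.85623168945312, 153.398193359375), 82.57000732421875) 366
[[-2  1 -2  4  0 -2  0  0  2  0 -3 -1 -1  3 -1 -2  6  2 -1  1 -1 -1 -1]
 [ 1  1  0  0  0 -7 -3 -3 -2 -1 -1  0 -1  3  1 -1 -3  2 -3 -1  2 -2  4]
 [ 5 -2 -3  0  2 -2 -4  4 -1 -4 -2  2  1  1 -2 -3  0  1  1 -1  1  0 -1]
 [-1 -1 -4  2 -1  3  0 -2 -2  1  6  6  5  5  2  3  1  3 -4  0 -1 -1  3]
 [ 1  2 -2  0  0 -4 21  1  3  3 12 13 17 17  4  6  1 -1  0  3  0  2 -1]
 [ 0  1 -1 -1 -5  2 15  3  3  1  4  2  1 -1  4  5  1 10 12 -3  2 -2 -3]
 [-5  6  3  0  3  2  8  2  5  3  4  1  3  3  3  0  2  1  0  0  1  3 -6]
 [ 1 -3  3 -5  0  7  1  5  1 -1  1  1  3  3  0  0  2 12  1 -2  1 -3 -2]
 [ 1  3  5 -2  1  7  3 -1  6 -1  6  5  5 -2  1  6  6 12  2 -2  3 -2 -3]
 [ 0  3  1 -2  0  4  1 -1  5  3  4  3  0  2  2  3 14  1  0 -1  1 -1 -2]
 [-4  1  2  0 15 -1  5  3  2  2  2 -1  2  3  1 -1 12  1  0 -4 -1  1 -3]
 [-6  1 -4  1 13  3  2 -2  4  1  0  2  1  2  1  3  4 -1  3  0 -4 -2  0]
 [-1 -1 -2 14  1  5  6  7  2  3  2  3  5  2  1 10  1  0  4  5 -1  0  1]
 [-1 -2 -4 15  1  2  0  2  1  3  4  3  1  1  5 11  0  1  5 -1 13 -5 -1]
 [ 0  0  0  7  7  1  3 -1  2  2  4  0  5  6  4  4 -5  1  1  0  1  1  2]
 [ 2 -1 17  7  6  4 -1  2  3 -1  2  2  5  3 15 -5 -1 -2  4 -2 -1 -1 -2]
 [ 1  2  9 11  8 11 13 15 15 11 18 17 14 11 11 -4  2  1 -2 -1 -3 -1  1]
 [-3 -2  5 20 17 20 22 15  7 20 19  7 10 12 -1 -5  0 -4  0 -1  1  0 -1]
 [-1 -3  6  3  5  6  1  5  4 26 17  2  6  9 -3 -5 -3 -1 -1  0 -1  1 -5]
 [ 2  1  1 -3 -3  3  3  0  5  2  2  0 -1  3 -2  0  1 -1 -4  2 -1  4 -1]
 [-1  1  0 -5  2  0 -1 -1  0  1 -3 -4  4 -1 -4  2 -1  1  2 -2  0  0  0]
 [-3 -1 -5 -3  3 -2  1  2  0 -1  1 -3  2 -5 -1  2 -3 -3  2  1 -2 -2 -5]]
```

View pics/dk.png

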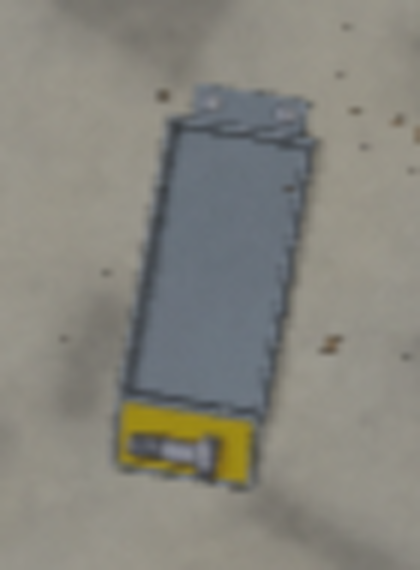

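Call:
jog_arm([
  {"dx": 0,"dy": 0,"dz": 0,"spin": 0},
  {"dx": 0,"dy": 0,"dz": 0,"spin": 0},
  {"dx": 0,"dy": 0,"dz": 0,"spin": 0},
  {"dx": 0,"dy": 0,"dz": 0,"spin": 0},
  {"dx": 0,"dy": 0,"dz": 0,"spin": 0},
  {"dx": -1,"dy": 0,"dz": 0,"spin": 0},
  {"dx": -2,"dy": 0,"dz": 0,"spin": 0},
  {"dx": -3,"dy": 0,"dz": 0,"spin": 0},
  {"dx": -3,"dy": 0,"dz": 0,"spin": 0},
  {"dx": -3,"dy": 0,"dz": 0,"spin": -5.5},
  {"dx": -3,"dy": 0,"dz": 0,"spin": -5.5},
  {"dx": -3,"dy": 1,"dz": 0,"spin": 0},
], gripper=100)

```text
time_s: 6.63
ee_pos: [516.8, -30.7, 202.6]
tcp_rot: [0.707, -0.03, 0.706, 0.029]
force: [0.8, -0.6, -0.6]
width: 85.4
```

Call:
jog_arm([
  {"dx": 0,"dy": 2.6,"dz": 0,"spin": 0},
  {"dx": 0,"dy": 3,"dz": 0,"spin": 0},
  {"dx": 0,"dy": 3,"dz": 0,"spin": 0},
  {"dx": 0,"dy": 3,"dz": 0,"spin": 0},
  {"dx": 0,"dy": 3,"dz": 0,"spin": 0},
  {"dx": 0,"dy": 3,"dz": 0,"spin": 0},
  {"dx": 0,"dy": 3,"dz": 0,"spin": 0},
  {"dx": 0,"dy": 3,"dz": 0,"spin": 0},
  {"dx": 0,"dy": 3,"dz": 0,"spin": 0},
  {"dx": 0,"dy": 2,"dz": 0.2,"spin": 0},
  {"dx": 0,"dy": 0,"dz": 0,"spin": 0},
  {"dx": 0,"dy": 0,"dz": 0,"spin": 0},
])

```text
time_s: 7.63
ee_pos: [496.0, 257.6, 200.5]
tcp_rot: [0.707, -0.029, 0.707, 0.029]
force: [0.1, -0.3, 0.7]
width: 85.2
```

Call:
jog_arm([
  {"dx": 0,"dy": 0,"dz": 0,"spin": 0},
  {"dx": 0,"dy": 0,"dz": 0,"spin": 0},
])

```text
time_s: 7.8
ee_pos: [496.7, 255.0, 200.4]
tcp_rot: [0.707, -0.028, 0.706, 0.027]
force: [-0.3, 0.2, -0.1]
width: 85.5
```

```bash
python3 -c "
from h import *
grab('wrist','w2');plan(497,257,20,4.5)
"
```

```text
now [496.8 255.  200.4] psi 4.4 tiltx [ 0. -0. -1.] | spin deg -0.1 | then cm dx 18.04 dy 0.19 dz 0.04 q [-0.57  0.31  0.    1.77 -0.    1.06  1.09] t 7.85
```

View pics/w2.png

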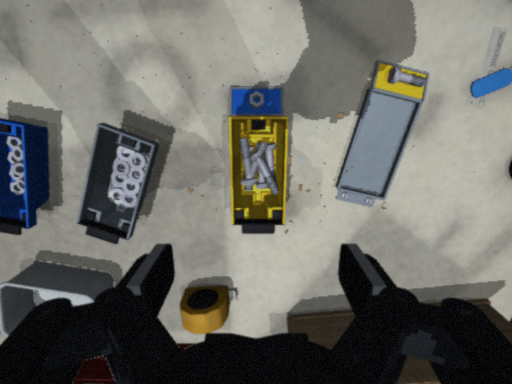

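```bash
python3 -c "
from h import *
rim('w2',210,305,105,240); rim('w2',70,165,115,245)
p=np.load('pics/w2.npz')['p']
cv2.imwrite('pics/dk2.png',cv2.resize(cv2.cvtColor(p[50:220,325:440],cv2.COLOR_RGB2BGR),None,fx=5,fy=5,interpolation=cv2.INTER_CUBIC)[:850])
"
```

```text
1749 centre [502.  257.5] size [136.4  64. ] yaw 4.4 z 52.6 origin if lip+x [496. 257.]
1749 centre [529.3  90.4] size [ 64.6 138.3] yaw -16.8 z 49.6 origin if lip+x [523.6  92.1]
```

View pics/dk2.png

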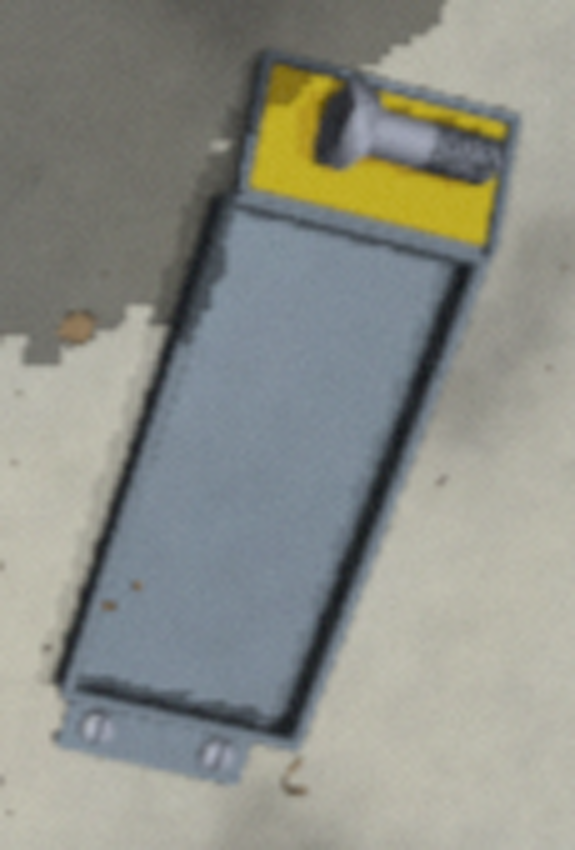

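```bash
cat >> h.py <<'E'
def ray(f,u,v,z):
    D=np.load(f'pics/{f}.npz'); from scipy.spatial.transform import Rotation as Ro
    w,x,y,zz=D['rot']; R=Ro.from_quat([x,y,zz,w]).as_matrix()
    c=imaging.camera_info('wrist'); K=np.array(c['mtx']); T=np.array(c['tool_from_camera'])
    d=R@T[:3,:3]@np.array([(u-K[0,2])/K[0,0],-(v-K[1,2])/K[1,1],-1]); o=R@T[:3,3]+D['pos']
    return o+d*(z-o[2])/d[2]
def dock(f,cs,z=14):
    Q=np.array([ray(f,u,v,z)[:2] for u,v in cs]); c=Q.mean(0)
    e=lambda a,b:np.round([np.linalg.norm(Q[b]-Q[a]),np.degrees(np.arctan2(*(Q[b]-Q[a])[::-1]))],1)
    print('corners',Q.round(1).tolist(),'c',c.round(1),'long',e(0,3),e(1,2),'short',e(0,1),e(3,2))
E
python3 -c "
from h import *
dock('w2',[(325+a/5,50+b/5) for a,b in [(215,200),(485,258),(298,742),(62,685)]])
Q=cloud('top',np.load('pics/top1.npz')['d'])
print([Q[int(205+b/6),int(100+a/6)].round() for a,b in [(218,266)]])
"
```

```text
corners [[396.8, 378.2], [404.7, 444.1], [526.9, 425.9], [516.2, 362.0]] c [461.2 402.5] long [120.5  -7.7] [123.5  -8.5] short [66.3 83.2] [64.8 80.6]
[array([462., 402.,   5.])]
```

Call:
jog_arm([
  {"dx": 2,"dy": 0.2,"dz": -0.1,"spin": 0},
  {"dx": 3.5,"dy": 0,"dz": 0,"spin": 0},
  {"dx": 3.5,"dy": 0,"dz": 0,"spin": 0},
  {"dx": 3.5,"dy": 0,"dz": 0,"spin": 0},
  {"dx": 2.3,"dy": 0,"dz": 0,"spin": 0},
  {"dx": 1.5,"dy": 0,"dz": 0,"spin": 0},
  {"dx": 0.9,"dy": 0,"dz": 0,"spin": 0},
  {"dx": 0.5,"dy": 0,"dz": 0,"spin": 0},
  {"dx": 0.2,"dy": 0,"dz": 0,"spin": 0},
  {"dx": 0,"dy": 0,"dz": 0,"spin": 0},
  {"dx": 0,"dy": 0,"dz": 0,"spin": 0},
])

```text
time_s: 8.77
ee_pos: [496.0, 258.7, 22.1]
tcp_rot: [0.707, -0.028, 0.706, 0.028]
force: [0.5, 0.7, -0.5]
width: 85.2
```

Call:
jog_arm([
  {"dx": 0,"dy": 0,"dz": 0,"spin": 0},
  {"dx": 0,"dy": 0,"dz": 0,"spin": 0},
  {"dx": 0,"dy": 0,"dz": 0,"spin": 0},
  {"dx": 0,"dy": 0,"dz": 0,"spin": 0},
  {"dx": 0,"dy": 0,"dz": 0,"spin": 0},
  {"dx": 0,"dy": 0,"dz": 0,"spin": 0},
  {"dx": -0.5,"dy": 0,"dz": 0,"spin": 0},
  {"dx": -1,"dy": 0,"dz": 0,"spin": 0},
  {"dx": -2,"dy": 0,"dz": 0,"spin": 0},
  {"dx": -2,"dy": 0,"dz": 0,"spin": 0},
  {"dx": -1.5,"dy": 0,"dz": 0,"spin": 6},
  {"dx": -1,"dy": 0,"dz": 0,"spin": 6},
], gripper=0)

```text
time_s: 9.77
ee_pos: [495.9, 258.8, 103.6]
tcp_rot: [0.706, 0.048, 0.705, -0.047]
force: [0.4, 0.5, -2.9]
width: 61.8
```

```bash
python3 -c "
from h import *
plan(461.5,402.5,22,-7.5)
"
```

```text
now [495.9 258.8 103.6] psi -7.7 tiltx [ 0.002  0.002 -1.   ] | spin deg -0.2 | then cm dx 8.16 dy 13.80 dz -5.28 q [-0.61  0.41  0.05  1.87 -0.03  0.85  0.89] t 9.7667
```

Call:
jog_arm([
  {"dx": 0,"dy": 1,"dz": -0.4,"spin": 0},
  {"dx": 0,"dy": 2,"dz": -0.8,"spin": 0},
  {"dx": 0,"dy": 2.8,"dz": -1,"spin": 0},
  {"dx": 0,"dy": 3,"dz": -1.1,"spin": 0},
  {"dx": 0,"dy": 2.5,"dz": -1,"spin": 0},
  {"dx": 0,"dy": 1.6,"dz": -0.6,"spin": 0},
  {"dx": 0,"dy": 0.9,"dz": -0.4,"spin": 0},
  {"dx": 1,"dy": 0,"dz": 0,"spin": 0},
  {"dx": 2,"dy": 0,"dz": 0,"spin": 0},
  {"dx": 1.5,"dy": 0,"dz": 0,"spin": 0},
  {"dx": 0.5,"dy": 0,"dz": 0,"spin": 0},
  {"dx": 0,"dy": 0,"dz": 0,"spin": 0},
])

```text
time_s: 10.77
ee_pos: [460.1, 399.7, 48.9]
tcp_rot: [0.705, 0.045, 0.706, -0.047]
force: [0.6, -0.1, -1.8]
width: 61.8
```

Call:
jog_arm([
  {"dx": 0,"dy": 0,"dz": 0,"spin": 0},
  {"dx": 0,"dy": 0,"dz": 0,"spin": 0},
])

```text
time_s: 10.93
ee_pos: [461.4, 402.0, 51.9]
tcp_rot: [0.706, 0.046, 0.705, -0.046]
force: [-0.2, -1.4, -1.9]
width: 61.9
```

```bash
python3 -c "
from h import *
plan(461.5,402.5,22,-7.5)
grab('wrist','w3'); grab('scene','s3')
"
```

```text
now [461.4 402.   51.9] psi -7.5 tiltx [ 0.001  0.001 -1.   ] | spin deg 0.0 | then cm dx 2.99 dy 0.05 dz 0.01 q [-0.81  0.56  0.02  1.78 -0.02  0.81  0.66] t 10.9333
```

View pics/w3.png

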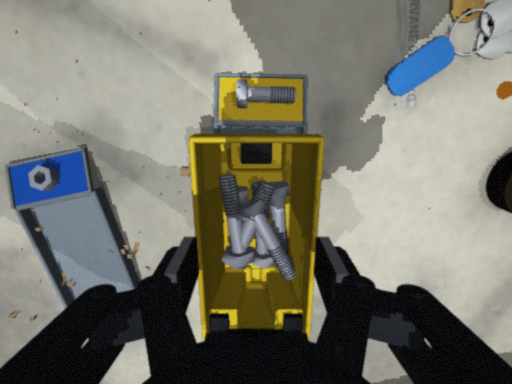

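Call:
jog_arm([
  {"dx": 0.5,"dy": 0.1,"dz": 0,"spin": 0},
  {"dx": 1,"dy": 0,"dz": 0,"spin": 0},
  {"dx": 0.8,"dy": 0,"dz": 0,"spin": 0},
  {"dx": 0.4,"dy": 0,"dz": 0,"spin": 0},
  {"dx": 0.2,"dy": 0,"dz": 0,"spin": 0},
  {"dx": 0,"dy": 0,"dz": 0,"spin": 0},
  {"dx": 0,"dy": 0,"dz": 0,"spin": 0},
])

```text
time_s: 11.62
ee_pos: [459.9, 402.7, 22.6]
tcp_rot: [0.705, 0.045, 0.706, -0.046]
force: [-6.0, -4.0, 11.3]
width: 61.9
```

```bash
python3 -c "
from h import *
plan(461.5,402.5,22,-7.5);print(robot.state()['force'])
"
```

```text
now [459.9 402.7  22.6] psi -7.4 tiltx [-0.001 -0.001 -1.   ] | spin deg 0.1 | then cm dx 0.06 dy 0.01 dz 0.16 q [-0.81  0.6   0.02  1.79 -0.02  0.76  0.66] t 11.6167
[-6.00009874 -3.95979544 11.34835875]
```

Call:
jog_arm([
  {"dx": 0,"dy": 0,"dz": 0,"spin": 0},
  {"dx": 0,"dy": 0,"dz": 0,"spin": 0},
  {"dx": 0,"dy": 0,"dz": 0,"spin": 0},
  {"dx": 0,"dy": 0,"dz": 0,"spin": 0},
  {"dx": 0,"dy": 0,"dz": 0,"spin": 0},
  {"dx": -1,"dy": 0,"dz": 0,"spin": 0},
  {"dx": -2,"dy": 0,"dz": 0,"spin": 0},
  {"dx": -3,"dy": 0,"dz": 0,"spin": 0},
  {"dx": -3.5,"dy": 0,"dz": 0,"spin": 0},
  {"dx": -3.5,"dy": 0,"dz": 0,"spin": 0},
  {"dx": -3,"dy": 0,"dz": 0,"spin": -0.5},
  {"dx": -2,"dy": 0,"dz": 0,"spin": -0.5},
], gripper=100)

```text
time_s: 12.62
ee_pos: [461.6, 403.9, 206.6]
tcp_rot: [0.707, 0.041, 0.705, -0.039]
force: [0.9, 0.0, 0.9]
width: 85.6
```

Call:
jog_arm([
  {"dx": 0,"dy": 0,"dz": 0,"spin": 0},
  {"dx": 0,"dy": 0,"dz": 0,"spin": 0},
])

```text
time_s: 12.78
ee_pos: [461.3, 403.7, 204.2]
tcp_rot: [0.707, 0.041, 0.705, -0.039]
force: [-1.2, -0.3, -0.5]
width: 85.3
```

```bash
python3 -c "
from h import *
grab('wrist','w4');plan(518.5,-38.6,200,-6.5)
rim('w4',215,305,95,245)
"
```

```text
now [460.7 403.1 202.6] psi -6.5 tiltx [ 0.001  0.001 -1.   ] | spin deg 0.0 | then cm dx 0.26 dy -43.23 dz 10.75 q [-0.82  0.39  0.03  1.64 -0.01  1.11  0.67] t 12.8333
1752 centre [466.3 401.6] size [ 64.  137.6] yaw -7.7 z 52.6 origin if lip+x [460.4 402.4]
```

View pics/w4.png

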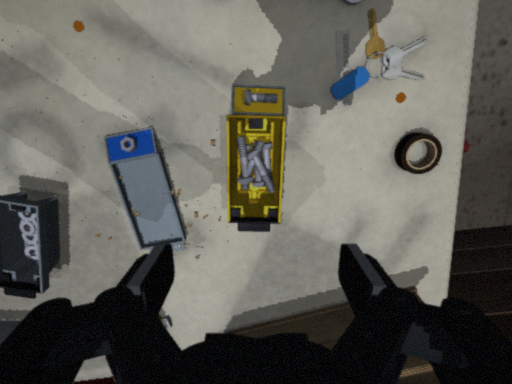

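```bash
python3 -c "
from h import *
p=np.load('pics/w4.npz')['p']
cv2.imwrite('pics/dk4.png',cv2.resize(cv2.cvtColor(p[115:260,95:200],cv2.COLOR_RGB2BGR),None,fx=5,fy=5,interpolation=cv2.INTER_CUBIC))
"
```

```text
(no output)
```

View pics/dk4.png

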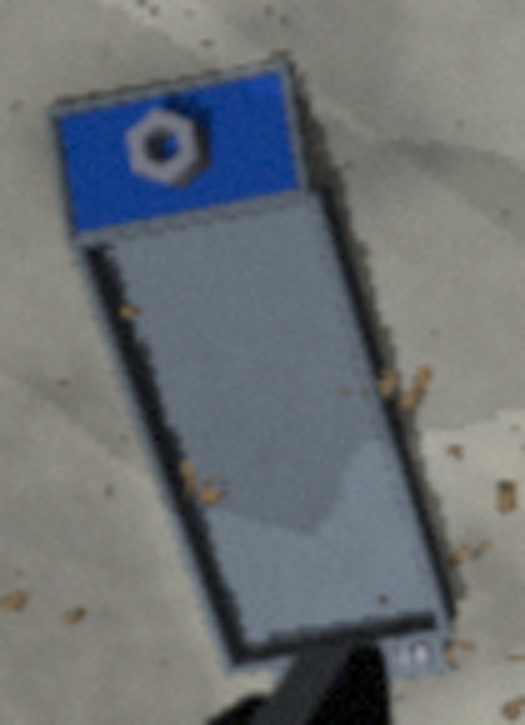

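Call:
jog_arm([
  {"dx": 0,"dy": -1.5,"dz": 0.4,"spin": 0},
  {"dx": 0,"dy": -3,"dz": 0.8,"spin": 0},
  {"dx": 0,"dy": -3.8,"dz": 0.9,"spin": 0},
  {"dx": 0,"dy": -3.8,"dz": 0.9,"spin": 0},
  {"dx": 0,"dy": -3.8,"dz": 0.9,"spin": 0},
  {"dx": 0,"dy": -3.8,"dz": 0.9,"spin": 0},
  {"dx": 0,"dy": -3.8,"dz": 0.9,"spin": 0},
  {"dx": 0,"dy": -3.8,"dz": 0.9,"spin": 0},
  {"dx": 0,"dy": -3.8,"dz": 0.9,"spin": 0},
  {"dx": 0,"dy": -3.8,"dz": 0.9,"spin": 0},
  {"dx": 0,"dy": -3.8,"dz": 0.9,"spin": 0},
  {"dx": 0,"dy": -2.8,"dz": 0.8,"spin": 0},
])

```text
time_s: 13.83
ee_pos: [512.8, -25.4, 201.1]
tcp_rot: [0.705, 0.04, 0.707, -0.041]
force: [1.1, 0.7, -0.0]
width: 85.2
```

Call:
jog_arm([
  {"dx": 0,"dy": -1.7,"dz": 0.6,"spin": 0},
  {"dx": 0,"dy": 0,"dz": 0,"spin": 0},
  {"dx": 0,"dy": 0,"dz": 0,"spin": 0},
  {"dx": 0,"dy": 0,"dz": 0,"spin": 0},
  {"dx": 0,"dy": 0,"dz": 0,"spin": 0},
])

```text
time_s: 14.25
ee_pos: [517.9, -37.0, 201.5]
tcp_rot: [0.706, 0.039, 0.706, -0.039]
force: [0.5, 0.6, -0.5]
width: 85.3
```

```bash
python3 -c "
from h import *
grab('wrist','w5');plan(518.5,-38.6,19,-6.5)
rim('w5',215,305,95,245)
"
```

```text
now [518.  -36.9 201.7] psi -6.3 tiltx [-0.001  0.    -1.   ] | spin deg 0.2 | then cm dx 18.27 dy -0.16 dz 0.06 q [-0.22  0.24  0.24  1.87 -0.07  1.04  1.5 ] t 14.3
1351 centre [527.  -39.9] size [ 63.9 137.7] yaw -6.8 z 50.1 origin if lip+x [521.1 -39.2]
```

View pics/w5.png

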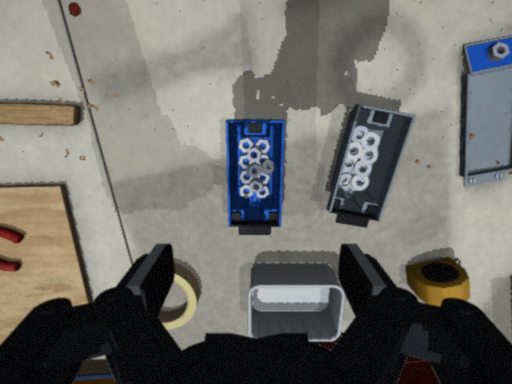

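```bash
python3 -c "
from h import *
dock('w4',[(95+a/5,115+b/5) for a,b in [(78,240),(325,192),(450,620),(232,668)]])
"
```

```text
corners [[437.9, 221.7], [433.0, 286.5], [553.9, 295.2], [561.6, 231.9]] c [496.6 258.9] long [124.1   4.7] [121.2   4.1] short [65.  94.4] [63.8 96.9]
```

Call:
jog_arm([
  {"dx": 2,"dy": -0.2,"dz": 0.3,"spin": 0.4},
  {"dx": 3.5,"dy": 0,"dz": 0,"spin": 0},
  {"dx": 3.5,"dy": 0,"dz": 0,"spin": 0},
  {"dx": 3.5,"dy": 0,"dz": 0,"spin": 0},
  {"dx": 2.5,"dy": 0,"dz": 0,"spin": 0},
  {"dx": 1.5,"dy": 0,"dz": 0,"spin": 0},
  {"dx": 0.9,"dy": 0,"dz": 0,"spin": 0},
  {"dx": 0.5,"dy": 0,"dz": 0,"spin": 0},
  {"dx": 0.2,"dy": 0,"dz": 0,"spin": 0},
  {"dx": 0,"dy": 0,"dz": 0,"spin": 0},
  {"dx": 0,"dy": 0,"dz": 0,"spin": 0},
])

```text
time_s: 15.22
ee_pos: [522.1, -40.3, 22.1]
tcp_rot: [0.706, 0.042, 0.705, -0.042]
force: [0.3, -0.3, -0.1]
width: 85.4
```

Call:
jog_arm([
  {"dx": 0,"dy": 0,"dz": 0,"spin": 0},
  {"dx": 0,"dy": 0,"dz": 0,"spin": 0},
  {"dx": 0,"dy": 0,"dz": 0,"spin": 0},
  {"dx": 0,"dy": 0,"dz": 0,"spin": 0},
  {"dx": 0,"dy": 0,"dz": 0,"spin": 0},
  {"dx": 0,"dy": 0,"dz": 0,"spin": 0},
  {"dx": -0.5,"dy": 0,"dz": 0,"spin": 0},
  {"dx": -1,"dy": 0,"dz": 0,"spin": 0},
  {"dx": -2,"dy": 0,"dz": 0,"spin": 0},
  {"dx": -2.5,"dy": 0,"dz": 0,"spin": 0},
  {"dx": -2.5,"dy": 0,"dz": 0,"spin": -5.5},
  {"dx": -2,"dy": 0,"dz": 0,"spin": -5.5},
], gripper=0)

```text
time_s: 16.22
ee_pos: [521.4, -39.7, 128.1]
tcp_rot: [0.707, -0.027, 0.706, 0.027]
force: [1.2, 0.6, 0.6]
width: -0.2
```

```bash
python3 -c "
from h import *
plan(495,257.5,22,4.3)
"
```

```text
now [521.4 -39.7 128.1] psi 4.4 tiltx [ 0.001  0.    -1.   ] | spin deg 0.1 | then cm dx 10.61 dy 29.84 dz -0.41 q [-0.17  0.33  0.19  1.94 -0.08  0.88  1.71] t 16.2167
```

Call:
jog_arm([
  {"dx": -2.5,"dy": 0,"dz": 0,"spin": 0},
  {"dx": -2.5,"dy": 0,"dz": 0,"spin": 0},
  {"dx": -1.5,"dy": 0,"dz": 0,"spin": 0},
  {"dx": 0,"dy": 0,"dz": 0,"spin": 5.5},
  {"dx": 0,"dy": 0,"dz": 0,"spin": 5.5},
  {"dx": 0,"dy": 0,"dz": 0,"spin": 0},
  {"dx": 0,"dy": 0,"dz": 0,"spin": 0},
  {"dx": 0,"dy": 0,"dz": 0,"spin": 0},
], gripper=100)

```text
time_s: 16.88
ee_pos: [521.0, -40.0, 191.0]
tcp_rot: [0.706, 0.041, 0.706, -0.041]
force: [-0.5, 0.5, -0.2]
width: 85.7
```

```bash
python3 -c "
from h import *
grab('wrist','w6');plan(521,-39,17,-6.8)
rim('w6',195,315,75,255)
"
```

```text
now [521.1 -40.1 190.9] psi -6.7 tiltx [-0.001  0.    -1.   ] | spin deg 0.1 | then cm dx 17.39 dy 0.11 dz -0.02 q [-0.21  0.25  0.23  1.88 -0.07  1.02  1.51] t 16.9333
1409 centre [529.8 -30.7] size [ 64.  137.7] yaw -2.9 z 50.2 origin if lip+x [523.8 -30.4]
```

View pics/w6.png

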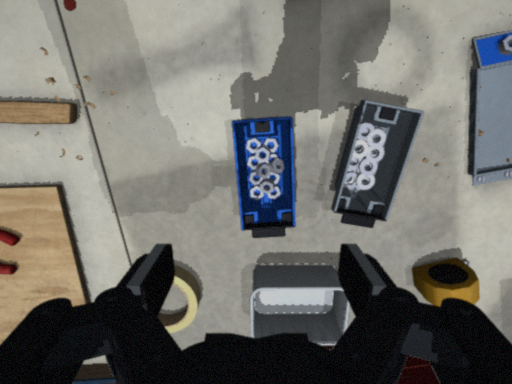

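Call:
jog_arm([
  {"dx": 0,"dy": 0,"dz": 0,"spin": -3.8},
  {"dx": 2,"dy": 1,"dz": 0.2,"spin": 0},
  {"dx": 3.5,"dy": 0,"dz": 0,"spin": 0},
  {"dx": 3.5,"dy": 0,"dz": 0,"spin": 0},
  {"dx": 3,"dy": 0,"dz": 0,"spin": 0},
  {"dx": 2.3,"dy": 0,"dz": 0,"spin": 0},
  {"dx": 1.6,"dy": 0,"dz": 0,"spin": 0},
  {"dx": 1,"dy": 0,"dz": 0,"spin": 0},
  {"dx": 0.5,"dy": 0,"dz": 0,"spin": 0},
  {"dx": 0.3,"dy": 0,"dz": 0,"spin": 0},
  {"dx": 0,"dy": 0,"dz": 0,"spin": 0},
  {"dx": 0,"dy": 0,"dz": 0,"spin": 0},
])

```text
time_s: 17.93
ee_pos: [524.5, -30.6, 14.9]
tcp_rot: [0.707, 0.019, 0.706, -0.019]
force: [-0.3, 0.2, -0.4]
width: 85.7
```

Call:
jog_arm([
  {"dx": 0,"dy": 0,"dz": 0,"spin": 0},
  {"dx": 0,"dy": 0,"dz": 0,"spin": 0},
  {"dx": 0,"dy": 0,"dz": 0,"spin": 0},
  {"dx": 0,"dy": 0,"dz": 0,"spin": 0},
  {"dx": 0,"dy": 0,"dz": 0,"spin": 0},
  {"dx": 0,"dy": 0,"dz": 0,"spin": 0},
], gripper=0)

```text
time_s: 18.43
ee_pos: [524.5, -30.4, 15.3]
tcp_rot: [0.707, 0.019, 0.706, -0.019]
force: [-1.7, 0.4, 7.4]
width: 62.5
```

Call:
jog_arm([
  {"dx": -0.5,"dy": 0,"dz": 0,"spin": 0},
  {"dx": -1,"dy": 0,"dz": 0,"spin": 0},
  {"dx": -2,"dy": 0,"dz": 0,"spin": 0},
  {"dx": -2.5,"dy": 0,"dz": 0,"spin": 0},
  {"dx": -2.5,"dy": 0,"dz": 0,"spin": -3.7},
  {"dx": -2,"dy": 0,"dz": 0,"spin": -3.7},
  {"dx": -0.5,"dy": 1,"dz": 0,"spin": 0},
  {"dx": 0,"dy": 2,"dz": -0.1,"spin": 0},
  {"dx": 0,"dy": 3,"dz": -0.1,"spin": 0},
  {"dx": 0,"dy": 3,"dz": -0.1,"spin": 0},
  {"dx": 0,"dy": 3,"dz": -0.1,"spin": 0},
  {"dx": 0,"dy": 3,"dz": -0.1,"spin": 0},
])

```text
time_s: 19.43
ee_pos: [506.2, 120.5, 123.6]
tcp_rot: [0.706, -0.026, 0.707, 0.026]
force: [0.1, 0.4, -4.1]
width: 62.1
```

```bash
python3 -c "
from h import *
plan(496,258,19,4.4);print(robot.state()['width'])
"
```

```text
now [506.2 120.5 123.6] psi 4.2 tiltx [-0.001  0.    -1.   ] | spin deg -0.2 | then cm dx 10.46 dy 13.78 dz 0.04 q [-0.42  0.33  0.12  1.95 -0.05  0.87  1.37] t 19.4333
62.07689226004727
```

Call:
jog_arm([
  {"dx": 0,"dy": 3,"dz": 0,"spin": 0},
  {"dx": 0,"dy": 3,"dz": 0,"spin": 0},
  {"dx": 0,"dy": 3,"dz": 0,"spin": 0},
  {"dx": 0,"dy": 2.4,"dz": 0,"spin": 0},
  {"dx": 0,"dy": 1.5,"dz": 0,"spin": 0},
  {"dx": 0,"dy": 0.9,"dz": 0,"spin": 0},
  {"dx": 1,"dy": 0,"dz": 0,"spin": 0},
  {"dx": 2,"dy": 0,"dz": 0,"spin": 0},
  {"dx": 2,"dy": 0,"dz": 0,"spin": 0},
  {"dx": 1.2,"dy": 0,"dz": 0,"spin": 0},
  {"dx": 0.6,"dy": 0,"dz": 0,"spin": 0},
  {"dx": 0,"dy": 0,"dz": 0,"spin": 0},
])

```text
time_s: 20.43
ee_pos: [495.9, 254.2, 54.1]
tcp_rot: [0.706, -0.027, 0.708, 0.025]
force: [0.2, 0.6, -3.6]
width: 62.4
```

Call:
jog_arm([
  {"dx": 0,"dy": 0,"dz": 0,"spin": 0},
  {"dx": 0,"dy": 0,"dz": 0,"spin": 0},
])

```text
time_s: 20.6
ee_pos: [497.6, 256.0, 56.8]
tcp_rot: [0.707, -0.026, 0.706, 0.027]
force: [0.2, 0.4, -3.2]
width: 62.1
```

```bash
python3 -c "
from h import *
grab('wrist','w7');plan(496.3,258,18,4.4)
"
```

```text
now [497.7 256.2  57. ] psi 4.3 tiltx [ 0.001  0.001 -1.   ] | spin deg -0.1 | then cm dx 3.90 dy 0.19 dz -0.13 q [-0.61  0.48  0.07  1.91 -0.05  0.76  1.13] t 20.65
```

View pics/w7.png

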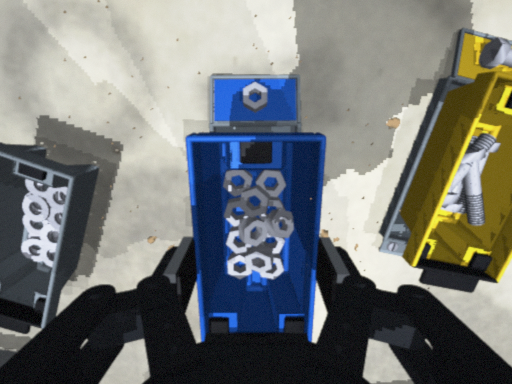

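Call:
jog_arm([
  {"dx": 0.7,"dy": 0.1,"dz": -0.1,"spin": 0},
  {"dx": 1.2,"dy": 0,"dz": 0,"spin": 0},
  {"dx": 1,"dy": 0,"dz": 0,"spin": 0},
  {"dx": 0.6,"dy": 0,"dz": 0,"spin": 0},
  {"dx": 0.4,"dy": 0,"dz": 0,"spin": 0},
  {"dx": 0,"dy": 0,"dz": 0,"spin": 0},
  {"dx": 0,"dy": 0,"dz": 0,"spin": 0},
])

```text
time_s: 21.23
ee_pos: [494.9, 256.7, 18.3]
tcp_rot: [0.706, -0.027, 0.707, 0.027]
force: [-8.8, -4.3, 20.2]
width: 61.9
```

```bash
python3 -c "
from h import *
plan(523.6,92.1,200,-16.8);print(robot.state()['force'])
"
```

```text
now [494.9 256.7  18.3] psi 4.4 tiltx [-0.002 -0.001 -1.   ] | spin deg 21.2 | then cm dx -18.17 dy -14.93 dz 7.51 q [-0.61  0.53  0.06  1.93 -0.05  0.68  1.13] t 21.2333
[-8.76969124 -4.31192579 20.24225768]
```

Call:
jog_arm([
  {"dx": 0,"dy": 0,"dz": 0,"spin": 0},
  {"dx": 0,"dy": 0,"dz": 0,"spin": 0},
  {"dx": 0,"dy": 0,"dz": 0,"spin": 0},
  {"dx": 0,"dy": 0,"dz": 0,"spin": 0},
  {"dx": 0,"dy": 0,"dz": 0,"spin": 0},
  {"dx": -1,"dy": 0,"dz": 0,"spin": 0},
  {"dx": -2,"dy": 0,"dz": 0,"spin": 0},
  {"dx": -3,"dy": 0,"dz": 0,"spin": 0},
  {"dx": -3.5,"dy": 0,"dz": 0,"spin": 0},
  {"dx": -3.5,"dy": 0,"dz": 0,"spin": 0},
  {"dx": -3,"dy": 0,"dz": 0,"spin": 0},
  {"dx": -2,"dy": 0,"dz": 0,"spin": 0},
], gripper=100)

```text
time_s: 22.23
ee_pos: [496.9, 257.5, 201.3]
tcp_rot: [0.708, -0.026, 0.705, 0.028]
force: [0.8, 1.7, 1.2]
width: 85.7
```

Call:
jog_arm([
  {"dx": 0,"dy": 0,"dz": 0,"spin": 7.1},
  {"dx": 0,"dy": 0,"dz": 0,"spin": 7.1},
  {"dx": 0,"dy": 0,"dz": 0,"spin": 7},
  {"dx": 0,"dy": 0,"dz": 0,"spin": 0},
  {"dx": 0,"dy": 0,"dz": 0,"spin": 0},
])

```text
time_s: 22.65
ee_pos: [495.8, 257.2, 197.6]
tcp_rot: [0.7, 0.102, 0.7, -0.102]
force: [0.4, 1.1, -0.5]
width: 85.4
```

```bash
python3 -c "
from h import *
grab('wrist','w8');plan(523.6,92.1,200,-16.8)
rim('w8',215,345,90,250)
"
```

```text
now [495.8 257.2 197.4] psi -16.6 tiltx [ 0.  0. -1.] | spin deg 0.2 | then cm dx -0.26 dy -15.01 dz 7.43 q [-0.68  0.31  0.15  1.78 -0.05  1.06  0.77] t 22.7
1718 centre [500.2 257. ] size [137.7  64. ] yaw 4.3 z 52.6 origin if lip+x [494.2 256.6]
```

View pics/w8.png

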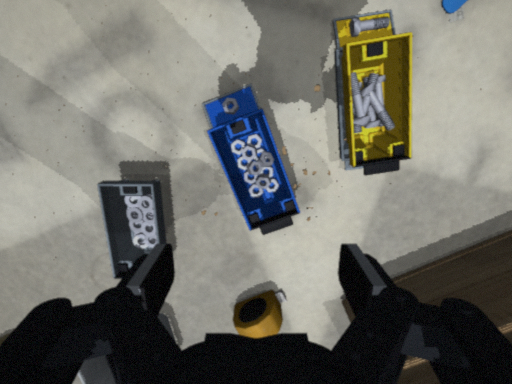

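Call:
jog_arm([
  {"dx": 0,"dy": -1.5,"dz": 0.7,"spin": 0},
  {"dx": 0,"dy": -2.8,"dz": 1.4,"spin": 0},
  {"dx": 0,"dy": -3.2,"dz": 1.6,"spin": 0},
  {"dx": 0,"dy": -3.2,"dz": 1.6,"spin": 0},
  {"dx": 0,"dy": -2.6,"dz": 1.3,"spin": 0},
  {"dx": 0,"dy": -1.7,"dz": 0.8,"spin": 0},
  {"dx": 0,"dy": 0,"dz": 0,"spin": 0},
  {"dx": 0,"dy": 0,"dz": 0,"spin": 0},
  {"dx": 0,"dy": 0,"dz": 0,"spin": 0},
  {"dx": 0,"dy": 0,"dz": 0,"spin": 0},
])

```text
time_s: 23.53
ee_pos: [523.0, 93.7, 197.0]
tcp_rot: [0.7, 0.103, 0.7, -0.102]
force: [0.3, -0.2, 0.1]
width: 85.7
```

```bash
python3 -c "
from h import *
grab('wrist','w9');plan(523.6,92.1,14,-16.8)
rim('w9',215,305,90,245)
"
```

```text
now [523.   93.6 197. ] psi -16.7 tiltx [-0.  0. -1.] | spin deg 0.1 | then cm dx 18.30 dy -0.13 dz 0.10 q [-0.46  0.26  0.23  1.85 -0.07  1.04  1.08] t 23.5833
1410 centre [529.6  90.2] size [ 64.  138.2] yaw -16.8 z 50.0 origin if lip+x [523.9  91.9]
```

View pics/w9.png

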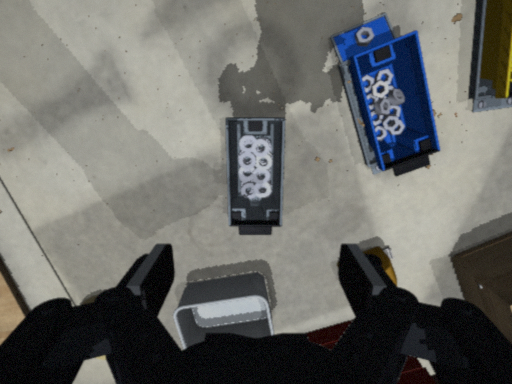

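Centred on the washers (bin at (256,172)). Descend.

Call:
jog_arm([
  {"dx": 2,"dy": -0.1,"dz": 0.1,"spin": 0},
  {"dx": 3.5,"dy": 0,"dz": 0,"spin": 0},
  {"dx": 3.5,"dy": 0,"dz": 0,"spin": 0},
  {"dx": 3.2,"dy": 0,"dz": 0,"spin": 0},
  {"dx": 2.5,"dy": 0,"dz": 0,"spin": 0},
  {"dx": 1.6,"dy": 0,"dz": 0,"spin": 0},
  {"dx": 1,"dy": 0,"dz": 0,"spin": 0},
  {"dx": 0.6,"dy": 0,"dz": 0,"spin": 0},
  {"dx": 0.4,"dy": 0,"dz": 0,"spin": 0},
  {"dx": 0,"dy": 0,"dz": 0,"spin": 0},
  {"dx": 0,"dy": 0,"dz": 0,"spin": 0},
  {"dx": 0,"dy": 0,"dz": 0,"spin": 0},
])

```text
time_s: 24.58
ee_pos: [524.7, 91.1, 15.1]
tcp_rot: [0.7, 0.104, 0.699, -0.103]
force: [0.4, 0.4, -0.3]
width: 85.3
```

Call:
jog_arm([
  {"dx": 0,"dy": 0,"dz": 0,"spin": 0},
  {"dx": 0,"dy": 0,"dz": 0,"spin": 0},
  {"dx": 0,"dy": 0,"dz": 0,"spin": 0},
  {"dx": 0,"dy": 0,"dz": 0,"spin": 0},
  {"dx": 0,"dy": 0,"dz": 0,"spin": 0},
  {"dx": 0,"dy": 0,"dz": 0,"spin": 0},
], gripper=0)

```text
time_s: 25.08
ee_pos: [524.5, 91.1, 15.2]
tcp_rot: [0.7, 0.104, 0.699, -0.103]
force: [-2.5, 0.0, 6.2]
width: 62.3
```

Call:
jog_arm([
  {"dx": -0.5,"dy": 0,"dz": 0,"spin": 0},
  {"dx": -1.5,"dy": 0,"dz": 0,"spin": 0},
  {"dx": -2.5,"dy": 0,"dz": 0,"spin": 0},
  {"dx": -3,"dy": 0,"dz": 0,"spin": 0},
  {"dx": -3,"dy": 0,"dz": 0,"spin": 2},
  {"dx": -2.5,"dy": 0,"dz": 0,"spin": 4},
  {"dx": -1.5,"dy": 0,"dz": 0,"spin": 5},
  {"dx": 0,"dy": 0,"dz": 0,"spin": 6},
  {"dx": 0,"dy": 0,"dz": 0,"spin": 6},
  {"dx": 0,"dy": 0,"dz": 0,"spin": 6},
  {"dx": 0,"dy": 0,"dz": 0,"spin": 6},
  {"dx": 0,"dy": 0,"dz": 0,"spin": 6},
])

```text
time_s: 26.08
ee_pos: [523.4, 90.8, 159.2]
tcp_rot: [0.618, 0.344, 0.618, -0.344]
force: [-0.7, 0.4, -3.4]
width: 62.4
```

Call:
jog_arm([
  {"dx": 0,"dy": 0,"dz": 0,"spin": 6},
  {"dx": 0,"dy": 0,"dz": 0,"spin": 6},
  {"dx": 0,"dy": 0,"dz": 0,"spin": 6},
  {"dx": 0,"dy": 0,"dz": 0,"spin": 6},
  {"dx": 0,"dy": 0,"dz": 0,"spin": 6},
  {"dx": 0,"dy": 0,"dz": 0,"spin": 6},
  {"dx": 0,"dy": 0,"dz": 0,"spin": 6},
  {"dx": 0,"dy": 0,"dz": 0,"spin": 6},
  {"dx": 0,"dy": 0,"dz": 0,"spin": 6},
  {"dx": 0,"dy": 0,"dz": 0,"spin": 6},
  {"dx": 0,"dy": 0,"dz": 0,"spin": 6},
  {"dx": 0,"dy": 0,"dz": 0,"spin": 6},
])

```text
time_s: 27.08
ee_pos: [523.4, 90.8, 159.1]
tcp_rot: [-0.298, -0.641, -0.298, 0.641]
force: [-0.2, -0.3, -3.0]
width: 62.4
```

Call:
jog_arm([
  {"dx": 0,"dy": 0,"dz": 0,"spin": 6},
  {"dx": 0,"dy": 0,"dz": 0,"spin": 6},
  {"dx": 0,"dy": 0,"dz": 0,"spin": 6},
  {"dx": 0,"dy": 0,"dz": 0,"spin": 6},
  {"dx": 0,"dy": 0,"dz": 0,"spin": 6},
  {"dx": 0,"dy": 0,"dz": 0,"spin": 6},
  {"dx": 0,"dy": 0,"dz": 0,"spin": 6},
  {"dx": 0,"dy": 0,"dz": 0,"spin": 6},
  {"dx": 0,"dy": 0,"dz": 0,"spin": 4},
  {"dx": 0,"dy": 0,"dz": 0,"spin": 2},
  {"dx": 0,"dy": 0,"dz": 0,"spin": 0},
  {"dx": 0,"dy": 0,"dz": 0,"spin": 0},
])

```text
time_s: 28.08
ee_pos: [523.5, 91.0, 159.1]
tcp_rot: [0.023, -0.707, 0.023, 0.707]
force: [-0.4, 0.1, -2.3]
width: 62.0
```

```bash
python3 -c "
from h import *
plan(460.5,402.5,150,172.3);print(robot.state()['width'])
"
```

```text
now [523.5  91.  159.1] psi 176.2 tiltx [-0.  0. -1.] | spin deg 3.9 | then cm dx 0.91 dy -30.02 dz 10.42 q [-0.93  0.4   0.87  1.92 -0.36  0.99 -1.53] t 28.0833
62.03927119398742
```

Call:
jog_arm([
  {"dx": 0,"dy": 0,"dz": 0,"spin": 3.9},
  {"dx": 0,"dy": -1.5,"dz": 0.5,"spin": 0},
  {"dx": 0,"dy": -2.5,"dz": 0.9,"spin": 0},
  {"dx": 0,"dy": -3.2,"dz": 1.1,"spin": 0},
  {"dx": 0,"dy": -3.2,"dz": 1.1,"spin": 0},
  {"dx": 0,"dy": -3.2,"dz": 1.1,"spin": 0},
  {"dx": 0,"dy": -3.2,"dz": 1.1,"spin": 0},
  {"dx": 0,"dy": -3.2,"dz": 1.1,"spin": 0},
  {"dx": 0,"dy": -3.2,"dz": 1.1,"spin": 0},
  {"dx": 0,"dy": -3,"dz": 1.1,"spin": 0},
  {"dx": 0,"dy": -2.3,"dz": 0.8,"spin": 0},
  {"dx": 0,"dy": -1.5,"dz": 0.5,"spin": 0},
])

```text
time_s: 29.08
ee_pos: [459.5, 405.7, 158.7]
tcp_rot: [0.046, -0.705, 0.046, 0.706]
force: [0.3, 0.8, -2.9]
width: 62.0
```

Call:
jog_arm([
  {"dx": 0,"dy": 0,"dz": 0,"spin": 0},
  {"dx": 0,"dy": 0,"dz": 0,"spin": 0},
  {"dx": 0,"dy": 0,"dz": 0,"spin": 0},
  {"dx": 0,"dy": 0,"dz": 0,"spin": 0},
])

```text
time_s: 29.42
ee_pos: [462.2, 400.2, 159.3]
tcp_rot: [-0.048, 0.706, -0.049, -0.705]
force: [0.0, -0.1, -2.4]
width: 62.4
```

```bash
python3 -c "
from h import *
plan(460.5,402.5,60.5,172.3);print(robot.state()['width'])
grab('wrist','w10')
"
```

```text
now [462.2 400.2 159.3] psi 172.1 tiltx [ 0. -0. -1.] | spin deg -0.2 | then cm dx 9.88 dy -0.20 dz 0.20 q [-1.37  0.54  0.83  1.73 -0.44  1.07 -2.1 ] t 29.4167
62.39197044485499
```

View pics/w10.png

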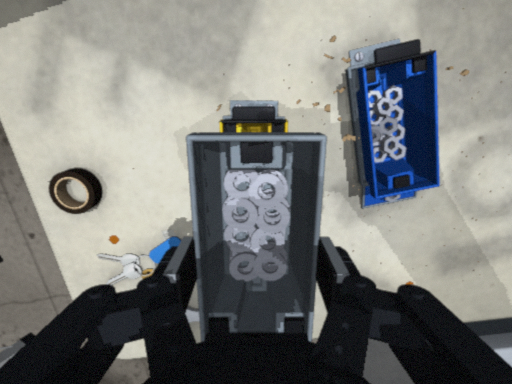

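Call:
jog_arm([
  {"dx": 0.5,"dy": -0.2,"dz": 0.2,"spin": 0},
  {"dx": 1.5,"dy": 0,"dz": 0,"spin": 0},
  {"dx": 2,"dy": 0,"dz": 0,"spin": 0},
  {"dx": 2,"dy": 0,"dz": 0,"spin": 0},
  {"dx": 1,"dy": 0,"dz": 0,"spin": 0},
  {"dx": 0.5,"dy": 0,"dz": 0,"spin": 0},
  {"dx": 0.4,"dy": 0,"dz": 0,"spin": 0},
  {"dx": 0,"dy": 0,"dz": 0,"spin": 0},
  {"dx": 0,"dy": 0,"dz": 0,"spin": 0},
  {"dx": 0,"dy": 0,"dz": 0,"spin": 0},
])

```text
time_s: 30.3
ee_pos: [460.2, 404.8, 81.0]
tcp_rot: [-0.048, 0.706, -0.047, -0.705]
force: [0.2, 0.3, -2.2]
width: 62.3
```

```bash
python3 -c "
from h import *
plan(460,402.5,60.5,172.3);print(robot.state()['width'])
grab('wrist','w11'); p,d,s=grab('scene','s11')
cv2.imwrite('pics/s11c.png',cv2.resize(cv2.cvtColor(p[120:220,90:220],cv2.COLOR_RGB2BGR),None,fx=5,fy=5,interpolation=cv2.INTER_CUBIC))
"
```

```text
now [460.2 404.8  81. ] psi 172.2 tiltx [ 0.001  0.001 -1.   ] | spin deg -0.1 | then cm dx 2.05 dy 0.23 dz -0.01 q [-1.32  0.63  0.76  1.79 -0.53  0.93 -2.04] t 30.3
62.32771155188886
```

View pics/w11.png

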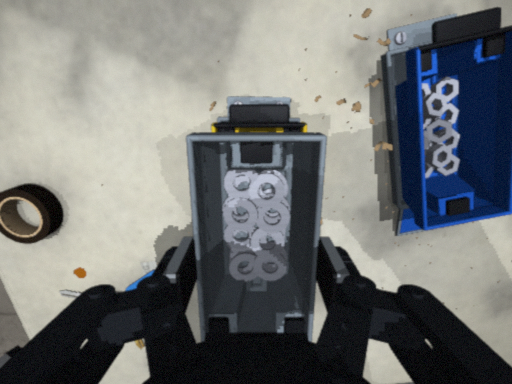

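View pics/s11c.png

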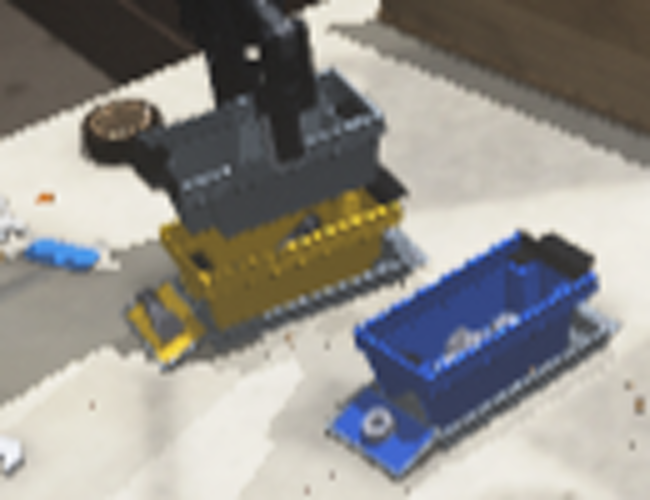

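Call:
jog_arm([
  {"dx": 0,"dy": 0.2,"dz": 0,"spin": 0},
  {"dx": 0,"dy": 0,"dz": 0,"spin": 0},
  {"dx": 0,"dy": 0,"dz": 0,"spin": 0},
  {"dx": 0.4,"dy": 0,"dz": 0,"spin": 0},
  {"dx": 0.6,"dy": 0,"dz": 0,"spin": 0},
  {"dx": 0.4,"dy": 0,"dz": 0,"spin": 0},
  {"dx": 0.2,"dy": 0,"dz": 0,"spin": 0},
  {"dx": 0.1,"dy": 0,"dz": 0,"spin": 0},
  {"dx": 0.1,"dy": 0,"dz": 0,"spin": 0},
  {"dx": 0,"dy": 0,"dz": 0,"spin": 0},
  {"dx": 0,"dy": 0,"dz": 0,"spin": 0},
])

```text
time_s: 31.32
ee_pos: [459.5, 402.5, 62.2]
tcp_rot: [-0.048, 0.706, -0.048, -0.705]
force: [0.2, 0.6, -2.0]
width: 62.3
```

```bash
python3 -c "
from h import *
plan(460,402.5,60.5,172.3);print(robot.state()['width'],robot.state()['force'])
p,d,s=grab('scene','s12')
cv2.imwrite('pics/s12c.png',cv2.resize(cv2.cvtColor(p[120:220,90:220],cv2.COLOR_RGB2BGR),None,fx=5,fy=5,interpolation=cv2.INTER_CUBIC))
"
```

```text
now [459.5 402.5  62.2] psi 172.2 tiltx [ 0.  0. -1.] | spin deg -0.1 | then cm dx 0.17 dy -0.01 dz -0.05 q [-1.31  0.65  0.74  1.81 -0.55  0.9  -2.03] t 31.3167
62.29455629982634 [ 0.2013494   0.57603251 -2.03812552]
```

View pics/s12c.png

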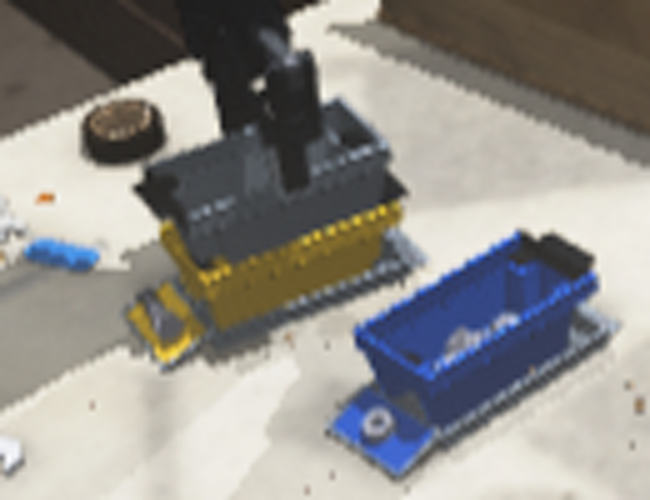

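The foot has entered the bolt bin's mouth with no contact force; about 2 mm to go.

Call:
jog_arm([
  {"dx": 0.1,"dy": 0,"dz": 0,"spin": 0},
  {"dx": 0.1,"dy": 0,"dz": 0,"spin": 0},
  {"dx": 0.05,"dy": 0,"dz": 0,"spin": 0},
  {"dx": 0,"dy": 0,"dz": 0,"spin": 0},
  {"dx": 0,"dy": 0,"dz": 0,"spin": 0},
  {"dx": 0,"dy": 0,"dz": 0,"spin": 0},
])

```text
time_s: 31.87
ee_pos: [459.4, 402.5, 59.8]
tcp_rot: [-0.048, 0.705, -0.048, -0.705]
force: [-0.7, -0.5, 0.1]
width: 62.2
```

Call:
jog_arm([
  {"dx": 0.05,"dy": 0,"dz": 0,"spin": 0},
  {"dx": 0,"dy": 0,"dz": 0,"spin": 0},
  {"dx": 0,"dy": 0,"dz": 0,"spin": 0},
  {"dx": 0,"dy": 0,"dz": 0,"spin": 0},
  {"dx": 0,"dy": 0,"dz": 0,"spin": 0},
  {"dx": 0,"dy": 0,"dz": 0,"spin": 0},
  {"dx": -1,"dy": 0,"dz": 0,"spin": 0},
  {"dx": -2,"dy": 0,"dz": 0,"spin": 0},
  {"dx": -3,"dy": 0,"dz": 0,"spin": 0},
  {"dx": -3.5,"dy": 0,"dz": 0,"spin": 0},
  {"dx": -3.5,"dy": 0,"dz": 0,"spin": 0},
  {"dx": -3,"dy": 0,"dz": 0,"spin": 0},
], gripper=100)

```text
time_s: 32.87
ee_pos: [459.8, 402.1, 222.2]
tcp_rot: [-0.048, 0.706, -0.048, -0.705]
force: [0.5, 0.9, 0.1]
width: 85.6
```

Call:
jog_arm([
  {"dx": 0,"dy": 0,"dz": 0,"spin": 0},
  {"dx": 0,"dy": 0,"dz": 0,"spin": 0},
  {"dx": 0,"dy": 0,"dz": 0,"spin": 0},
  {"dx": 0,"dy": 0,"dz": 0,"spin": 0},
])

```text
time_s: 33.2
ee_pos: [458.6, 402.1, 218.2]
tcp_rot: [0.047, -0.705, 0.048, 0.706]
force: [0.6, 0.2, -0.2]
width: 85.1
```

```bash
python3 -c "
from h import *
grab('wrist','w13'); plan(460,402.5,200,172.3)
rim('w13',200,320,80,250,86,105); rim('w13',200,320,80,250,45,62); rim('w13',320,440,30,220,43,60)
p,d,s=grab('scene','s13')
cv2.imwrite('pics/s13c.png',cv2.resize(cv2.cvtColor(p[120:220,90:220],cv2.COLOR_RGB2BGR),None,fx=5,fy=5,interpolation=cv2.INTER_CUBIC))
"
```

```text
now [458.7 402.1 218. ] psi 172.2 tiltx [-0.001 -0.001 -1.   ] | spin deg -0.1 | then cm dx 1.80 dy -0.06 dz -0.13 q [-1.4   0.48  0.87  1.66 -0.39  1.18 -2.15] t 33.25
1827 centre [454.1 404. ] size [ 64.2 137.9] yaw -7.8 z 94.4 origin if lip+x [448.2 404.9]
3696 centre [469.9 403. ] size [ 62.9 131. ] yaw -7.8 z 54.7 origin if lip+x [464.  403.8]
2559 centre [501.  258.1] size [138.2  65.1] yaw 4.6 z 52.0 origin if lip+x [495.1 257.6]
```

View pics/w13.png

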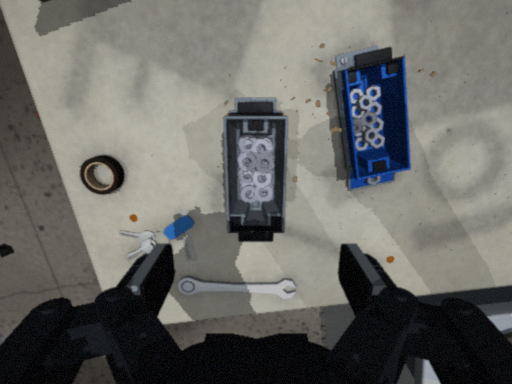

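View pics/s13c.png

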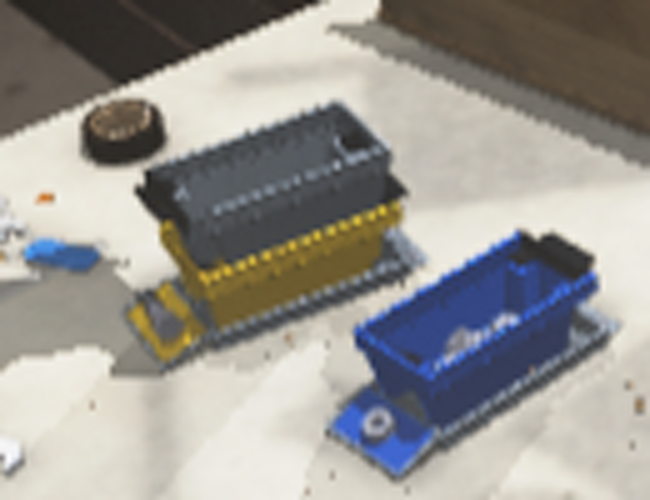

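```bash
python3 -c "
from h import *
P,p=wcloud('w13'); Q=P[80:250,200:320].reshape(-1,3); Q=Q[(Q[:,2]>88)&(Q[:,2]<100)]
c=np.linalg.lstsq(np.c_[Q[:,:2]-Q[:,:2].mean(0),np.ones(len(Q))],Q[:,2],rcond=None)[0]; print('slopes',c)
a,d,s=grab('top','top2'); b=np.load('pics/top0.npz')['p']
D=cv2.absdiff(a,b).max(-1); print('bystander diff',[(D[v0:v1,u0:u1]>30).sum() for u0,u1,v0,v1 in ((198,232,146,172),(260,320,135,182),(333,380,142,188))])
job.sign_off()
"
```

```text
slopes [ 7.64524656e-03 -2.49386252e-03  9.43042310e+01]
bystander diff [np.int64(0), np.int64(0), np.int64(0)]
the job is handed in; nothing more can be done
```

I swapped the bolt and nut bins into their own docks, stood the washer bin end for end on the bolt bin, and handed the job in at about 33 s of the 109 s allowed.

One thing went wrong on the way. The second grasp of the nut bin, on the open bench, was about 3 mm too high and slipped off. It shoved the bin about 9 mm and turned it about 4°, but it stayed upright. I measured it again and regrasped it lower, and that held.

My last checks, all by camera:

| Bin | Position | Height and level |
|---|---|---|
| Bolt bin | about 1 mm from its dock's centre (before stacking) | rim at 52.6 mm, the same as bins seated in the docks at the start |
| Nut bin | 2–3 mm from its dock's centre | rim at 52.0–52.6 mm over two looks |
| Washer bin | within about 1 mm of the bolt bin's centre, in line to about 0.1°, lip facing the opposite way | about 42 mm above the bolt bin, rim tilt under 0.01 rad |

- **Bystanders:** the tape measure, pale box and masking tape showed no change between the first and last top-camera pictures.
- **Robot:** the gripper is open and well above the stack, touching nothing.
- **Failed checks:** none failed or disagreed. The camera calibration is only good to about 2 mm, so read the millimetre figures with that in mind.

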